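# Tip the milling balls out of the pan

### The arm

A 7-joint arm with a two-finger parallel gripper is mounted at the origin on a cart in front of the work surface, level with it; the furniture and walls round the work are solid. World frame = base frame: x ahead of the robot, y to its left, z up, the work surface at z = 0. Lengths are in m, angles in rad, forces in N, time in s.
With the tool pointing down it reaches from about 0.425 to 0.875 m from the base axis. Payload 4.7 kg.
Tool frame: the origin (TCP) lies at the very end of the fingers, on their centre line; the grasp point (between the pads) lies 19 mm behind it; z points along the fingers, y is the line along which they close (so a half turn about z gives the same grasp; the last joint's range is limited). The gripper opens to 87 mm and grips with 3 to 60 N. Pads are 19 mm wide; open, the fingers measure 117 mm over their backs; the gripper's body (75 mm by 190 mm) begins 51 mm behind the grasp point.
Start: joints at [-1.281, 0.321, -0.07, 1.45, 0.023, 1.371, -0.057], TCP at [0.177, 0.625, 0.191] pointing down, gripper open.
Joint ranges: [-2.86, 2.86], [-0.3, 2.09], [-1.38, 1.24], [0.06, 2.45], [-1.56, 4.7], [0.09, 2.05], [-2.69, 2.69]. Speed limits (rad/s): [2.57, 2.57, 3.14, 3.14, 3.14, 3.14, 3.14].

### API

Orientations are given as a rotation vector (axis times angle).
In Python, from bench import ctrl, get_image, job gives the robot as it stands.
- The arm moves only by the shell command python3 -m crank 'ROWS' [FORCE]. ROWS is JSON, a list that holds one entry, the list of rows, each a list of 5 numbers: the shift along the tool's x, y, z in mm, then the turn about the tool's z in rad, then the closure, from -1 (fully open) to 1 (shut), so that 0 is half open. A call has 1 to 10 rows; each row shifts and turns the commanded pose from where the row before left it, along the tool's axes as they then stand; what a row does not reach is not made up. A row lasts 1/12 s, in which the tool goes at most 41.7 mm and 7.16 degrees, less where a joint would pass 70% of its speed; a pose out of reach is approached as far as the arm can. A call with a gripper value outside its range is refused whole. The fingers move at their own pace and stop on an object; FORCE is the grip in N (left out, the last holds). Time passes only in rows, so rows that do not move let the fingers close. It gives the time, the measured TCP pose, the force, the opening and the grip force at its end, in the units of the state.
- ctrl.get_state(): the state, without advancing time (a new reading comes with each control period).
- get_image(name): name is "scene" or "top" or "wrist"; returns a dict with "pixels" (480x640x3 uint8, red, green, blue), "fx", "fy", "cx", "cy" (pixels), "T" (4x4, takes a point from camera to world coordinates); the wrist camera has in their place "T_tool_cam" (4x4, takes a point from camera to tool coordinates, whose origin is the TCP and whose axes are the flange's). Camera axes: x right, y down, z forward; pixel columns grow to the right and rows downward; lengths in m; the calibration is good to about 2 mm. A picture is of the moment at which its call begins: read the wrist's pose just before it. There is no depth.
- job.close_job(): hands the job in; it is judged then, once.
The state is a dict: "time": time; "joint_positions": joint angles; "qd": joint speeds; "joint_torque": joint torques, N m; "position": TCP position; "tool_rot": TCP orientation; "ft_force": force on the tool from outside, world axes, zero at the start; "torque": the same for the moment, N m; "grip_width": opening from 0.0 (shut) to 1.0 (fully open); "grip_force": force on a finger pad.
Only numpy, scipy, OpenCV 4.12 (cv2) and the standard library are available. Lean on these libraries where they do the work, as an engineer would, in place of code of your own. Each camera call takes 0.05 s, during which the arm holds its last target. There are 200 camera calls.

### The job

Without spilling any of the milling balls, lift the pan and set it on the wooden stand with its two pins in the slots and its spout over the bowl, and let go. Then take it by the bar handle and tip it on its pins to 60 degrees, hold it there about two seconds so that all three balls run into the bowl, and bring it gently back down until it rests level on the stand. Leave the cup and the glaze jar undisturbed.

Things in the scene. Friction and masses are not known exactly. Their poses are not given: they have to be found in the camera images.
- pan_centre (a point): Centre, half-way up, of a loose aluminium tipping pan, 100 x 56 x 45 mm, about 0.3 kg, open on top. x points to its spout, y left, z up. Lift it by the flat side walls (outer faces y = +-28 mm), fingers closing along y; it balances near x = -10. The front has no wall: the floor slopes up at 33 degrees to a lip at x = +50. It starts on the table, spout roughly away from the robot.
- pan_handle (a point): Middle of the pan's handle: a round steel bar 10 mm thick along y, 36 mm free between two arms, 92 mm behind the pan's centre, 35 mm above its underside, 37 mm clear of the back wall. Axes as the pan. Pinch it from above, fingers closing along x; it turns between the fingers as the pan tips, so the gripper may stay pointing down.
- pan_pins (a point): Middle of the axis of the pan's two 10 mm round pins, which stick out of the side walls to y = +-56 mm; 43 mm ahead of the pan's centre, 30 mm above its underside. On the stand the pan tips about this axis: spout down, handle up. The handle lies 135 mm behind and 5 mm above it. Axes as the pan.
- stand_seat (a point): Where the pan's centre lies, with the same axes, when it rests level on the stand: 72.5 mm above the table; x points to the bowl. The stand is light wood, fixed: base 118 x 110 x 12 mm, two slotted posts at y = +-43 mm (100 mm high, 12 thick), and a 40 mm wide block at x = -35 mm that carries the pan's rear. The pan stays level on it by its own weight.
- stand_slots (a point): Where the middle of the pan's pins lies when seated: 43 mm ahead of the seat, 80 mm above the table. The slots in the posts are open upward, 18 mm wide, widening above to about 45 mm; sideways (y) the pan has about 8 mm of play either way. Axes as the stand.
- bowl: Loose small brown thrown bowl, 124 mm across and 45 mm high, already standing under the spout end of the stand; origin at the centre of its underside. It can stay where it is.
- ball_1_center (a point): Centre of a white porcelain milling ball, 24 mm in diameter, 18 g; it lies loose on the pan's floor at the start.
- ball_2_center (a point): Centre of a white porcelain milling ball, 24 mm in diameter, 18 g; it lies loose on the pan's floor at the start.
- ball_3_center (a point): Centre of a white porcelain milling ball, 24 mm in diameter, 18 g; it lies loose on the pan's floor at the start.
- pan: The same pan, its origin at the middle of its underside, axes as pan_centre.
- ball_1: The same ball; its axes roll with it.
- ball_2: The same ball; its axes roll with it.
- ball_3: The same ball; its axes roll with it.
- cup: Bystander: the pale unglazed tumbler that stands alone in the middle of the table, nearer than the row at the back, 65 mm across, 67 mm high, standing loose; origin at the centre of its underside.
- jar: Bystander: the white glaze jar with a screw lid that stands alone at the left of the table, 54 mm across, 62 mm high, standing loose; origin at the centre of its underside.
Mind the look-alikes: they are no part of the job. Leave any red look-alike of the pan alone.

How it is judged:
By the outcome, as a careful person would: the job done as asked, in the order asked, and still so for the second after the job is handed in, with the robot touching nothing.
It also fails if it takes over 70 s, if anything falls off the work surface, if the arm or the gripper's body presses on something with over 40 N, if the wrist force passes 120 N, or if a joint passes its speed limit or range.

## Working session

There is one attempt and no reset: what is moved stays moved. The work goes in short steps, Python scripts to look and compute and a shell command to move; the robot and the scene stay as the last step left them, time stands still between calls to the robot, and variables do not carry over. Pictures are saved under pics/ and viewed, at most 10 in all, crops included, and the job is handed in when it is done.

```bash
mkdir -p pics; ls; cat > h.py <<'E'
import numpy as np,cv2
from bench import ctrl,get_image,job
from scipy.spatial.transform import Rotation as R
def snap(n,f):
    im=get_image(n); cv2.imwrite('pics/'+f,im['pixels'][:,:,::-1]); np.save('pics/'+f+'.npy',{k:v for k,v in im.items() if k!='pixels'},allow_pickle=True); return im
def toolT(s):
    T=np.eye(4);T[:3,:3]=R.from_rotvec(s['tool_rot']).as_matrix();T[:3,3]=s['position'];return T
def ray(f,u,v,z):
    im=np.load('pics/'+f+'.npy',allow_pickle=True).item(); T=np.array(im['T'])
    d=T[:3,:3]@[(u-im['cx'])/im['fx'],(v-im['cy'])/im['fy'],1]; o=T[:3,3]
    return o+d*(z-o[2])/d[2]
E
python3 - <<'E'
from h import *
s=ctrl.get_state();print(s)
snap('scene','s0.png');im=snap('top','t0.png');print(im['T'],im['fx'])
print(R.from_rotvec(s['tool_rot']).as_matrix().round(3))
E
```

```text
pics
{'time': 0.0, 'joint_positions': array([-1.28086592,  0.32185458, -0.07007795,  1.45168135,  0.02259028,
        1.37081844, -0.05690975]), 'qd': array([ 0.00076452,  0.00193813, -0.00201261,  0.00030541, -0.0022649 ,
        0.00053874,  0.00033585]), 'joint_torque': array([ 1.20067557e-04, -4.91280556e+01, -4.03627893e-01, -3.12526309e+01,
       -6.38738740e-02,  4.40305879e-02,  1.84539495e-04]), 'position': array([0.17690588, 0.62480951, 0.18983785]), 'tool_rot': array([-4.31856655e-01, -3.11158562e+00,  3.08902826e-03]), 'ft_force': array([ 0.18783038,  0.39414723, -0.10833129]), 'torque': array([-0.03975255, -0.0115201 , -0.03887501]), 'grip_force': 0.0, 'grip_width': 1.000538768160619}
[[-0.02156899 -0.98616312  0.16436871  0.37341149]
 [-0.99975916  0.02060921 -0.0075425   0.0918276 ]
 [ 0.00405063 -0.1644918  -0.98637013  1.01675253]
 [ 0.          0.          0.          1.        ]] 491.3767938676526
[[-0.962  0.272 -0.   ]
 [ 0.272  0.962 -0.002]
 [-0.    -0.002 -1.   ]]
```

View pics/t0.png

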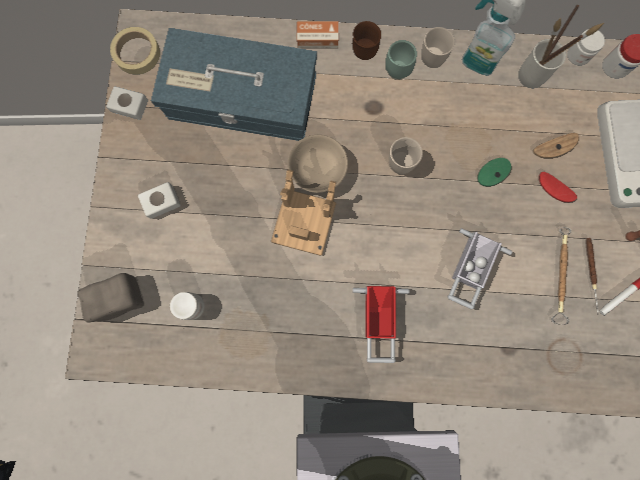

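View pics/s0.png

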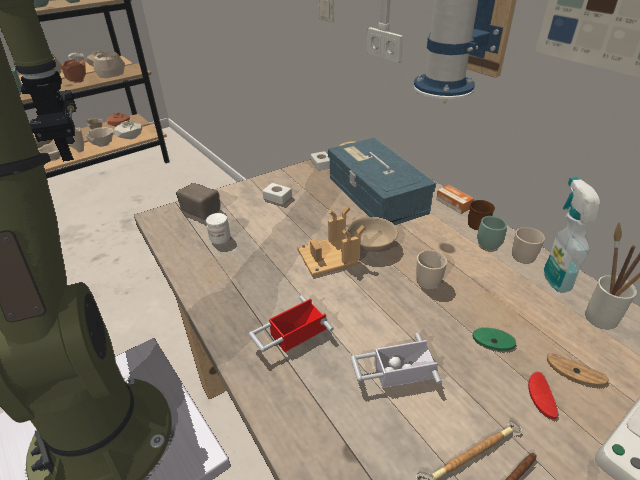

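The top view shows these candidates:
- The grey pan with balls is at about (478,266). The red look-alike is at (381,315).
- The stand is at (305,220), with the bowl at (318,163).
- The cup is at (405,155) and the jar at (185,306).

I choose the grey pan with three balls and check it in a close crop.

```bash
python3 - <<'E'
from h import *
i=cv2.imread('pics/t0.png')
a=cv2.resize(i[220:315,440:520],None,fx=5,fy=5,interpolation=cv2.INTER_CUBIC)
b=cv2.resize(i[165:260,265:345],None,fx=5,fy=5,interpolation=cv2.INTER_CUBIC)
cv2.imwrite('pics/c0.png',np.hstack([a,b]))
E
```

```text
(no output)
```

View pics/c0.png

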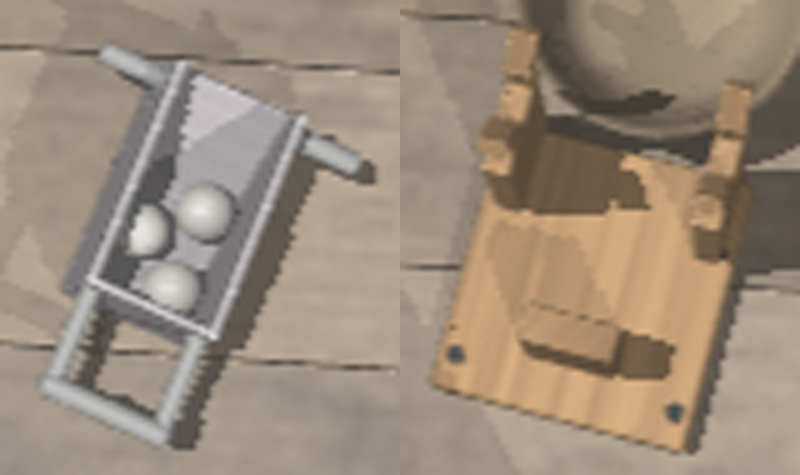

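The crop confirms the grey pan (left) holding three white balls, and the stand (right). I'll compute poses from the corners.

```bash
python3 - <<'E'
from h import *
P=lambda X,Y,z:ray('t0.png',440+X/5-.4,220+Y/5-.4,z)
S=lambda X,Y,z:ray('t0.png',265+(X-400)/5-.4,165+Y/5-.4,z)
np.set_printoptions(precision=4,suppress=True)
FL,FR,BL,BR=[P(*a,.045) for a in [(182,65),(303,120),(92,280),(213,338)]]
print('rim',FL,FR,BL,BR,'W',np.linalg.norm(FL-FR),'L',np.linalg.norm(FL-BL))
p1,p2=P(107,55,.03),P(364,168,.03); h1,h2=P(45,385,.035),P(165,438,.035)
pm,hm=(p1+p2)/2,(h1+h2)/2
d=pm-hm;yaw=np.arctan2(d[1],d[0]);print('pins',pm,np.linalg.norm(p1-p2),'handle',hm,np.linalg.norm(d),'yaw',yaw,'yawpins',np.arctan2(*(p2-p1)[:2])+0,'yaw rims',[np.arctan2(*(a-b)[1::-1]) for a,b in((FL,BL),(FR,BR))])
u=np.array([np.cos(yaw),np.sin(yaw),0]);print('centre from pins',pm-.043*u,'handle',hm+.092*u,'rim',(FL+FR+BL+BR)/4)
for a in [(432,385,.012),(688,450,.012)]:print('base',S(*a))
b1,b2=S(432,385,.012),S(688,450,.012);e=b1-b2;print(np.linalg.norm(e));ys=np.arctan2(-e[0],e[1]);us=np.array([np.cos(ys),np.sin(ys),0]);print('stand yaw',ys)
q=[S(*a,.05) for a in [(525,305),(622,335),(612,367),(522,345)]];bc=sum(q)/4;print('block',bc,q, 'seat',bc+.035*us)
for a in [(522,38),(738,90),(500,130),(712,195),(515,95),(730,140)]:
  w=S(*a,.1)-bc; print('prong rel block x,y',w@us,w@[-us[1],us[0],0])
print('base rear mid rel block',((b1+b2)/2-bc)@us,((b1+b2)/2-bc)@[-us[1],us[0],0])
print('cup',ray('t0.png',405,150,.067),'red',ray('t0.png',381,285,.03),ray('t0.png',381,358,.03), 'bowl',ray('t0.png',319,160,.045))
E
```

```text
rim [ 0.5413 -0.2098  0.045 ] [ 0.5179 -0.2567  0.045 ] [ 0.4555 -0.1679  0.045 ] [ 0.4316 -0.2143  0.045 ] W 0.05247163866313292 L 0.09538639959844872
pins [ 0.5243 -0.2347  0.03  ] 0.11243338668011767 handle [ 0.4041 -0.1724  0.035 ] 0.13548394123864135 yaw -0.4783133159410754 yawpins -2.6932984070623975 yaw rims [np.float64(-0.453874125470524), np.float64(-0.4572204440401892)]
centre from pins [ 0.4861 -0.2149  0.03  ] handle [ 0.4858 -0.2147  0.035 ] rim [ 0.4866 -0.2122  0.045 ]
base [0.5369 0.2061 0.012 ]
base [0.5076 0.1006 0.012 ]
0.10944141421145269
stand yaw -0.2715521804058309
block [0.5486 0.1465 0.05  ] [array([0.5624, 0.1645, 0.05  ]), array([0.5494, 0.1258, 0.05  ]), array([0.5365, 0.13  , 0.05  ]), array([0.5462, 0.1658, 0.05  ])] seat [0.5823 0.1371 0.05  ]
prong rel block x,y 0.1013350105180917 0.04327082198766403
prong rel block x,y 0.1019544461808124 -0.042800802446890024
prong rel block x,y 0.06381948646732935 0.04189987023109714
prong rel block x,y 0.05922433909042721 -0.043404101985956345
prong rel block x,y 0.07866979656896585 0.03994543714665568
prong rel block x,y 0.08194737184627901 -0.04471994968505457
base rear mid rel block -0.027248497840100586 -0.00048217362574658575
cup [ 0.7099 -0.0712  0.067 ] red [ 0.4412 -0.0162  0.03  ] [ 0.2987 -0.0107  0.03  ] bowl [0.6997 0.1032 0.045 ]
```

```bash
cat >> h.py <<'E'
def to(x,y,z,ang):
    "tool-frame shift mm and turn to reach x,y,z with tool y at world angle ang"
    s=ctrl.get_state(); T=toolT(s); d=T[:3,:3].T@(np.array([x,y,z])-T[:3,3])*1000
    a=np.arctan2(T[1,1],T[0,1]); t=(a-ang+np.pi/2)%np.pi-np.pi/2
    print('t',s['time'],'at',s['position'].round(4),'ang',round(a,3),'tilt',T[:3,2].round(3),'SHIFT',d.round(1),'TURN',round(t,3),'w',round(s['grip_width'],3),'gf',s['grip_force'],'F',s['ft_force'].round(1))
E
python3 -m crank '[[[-18,-8,0,0,-1],[-36,-16,0,0,-1],[-36,-16,0,0,-1],[-36,-16,0,0,-1],[-36,-16,0,0,-1],[-36,-16,0,0,-1],[-36,-16,0,0,-1],[-36,-16,0,0,-1],[-18,-8,0,0,-1],[-14,-37,0,0,-1]]]'
python3 -m crank '[[[-14,-37,0,0,-1],[-14,-37,0,0,-1],[-14,-37,0,0,-1],[-14,-37,0,0,-1],[-14,-37,0,0,-1],[-14,-37,0,0,-1],[-14,-37,0,0,-1],[-14,-37,0,0,-1],[-14,-37,0,0,-1],[-14,-37,0,0,-1]]]'
python3 - <<'E'
from h import *
to(.477,-.209,.19,np.pi/2-.46)
E
```

```text
time: 0.93
position: [0.4247, 0.3857, 0.1897]
tool_rot: [0.432, 3.112, 0.002]
ft_force: [0.0, -0.2, 0.8]
grip_width: 0.997
grip_force: 0.0
time: 1.77
position: [0.4561, -0.0116, 0.1908]
tool_rot: [-0.432, -3.112, -0.001]
ft_force: [0.3, 0.3, -0.5]
grip_width: 0.999
grip_force: 0.0
t 1.7667 at [ 0.4561 -0.0116  0.1908] ang 1.295 tilt [ 0.     0.001 -1.   ] SHIFT [ -73.8 -184.3    0.7] TURN 0.184 w 0.999 gf 0.0 F [ 0.3  0.3 -0.5]
```

```bash

python3 -m crank '[[[-14,-36,0,0,-1],[-14,-36,0,0,-1],[-14,-36,0,0,-1],[-14,-36,0,0,-1],[-12,-24,0,0,-1],[-6,-12,0,0.09,-1],[0,0,0,0.094,-1],[0,0,0,0,-1],[0,0,0,0,-1]]]'
python3 - <<'E'
from h import *
to(.477,-.209,.19,np.pi/2-.46)
s=ctrl.get_state();im=get_image('wrist');cv2.imwrite('pics/w1.png',im['pixels'][:,:,::-1])
im['T']=toolT(s)@np.array(im.pop('T_tool_cam'));im.pop('pixels');np.save('pics/w1.png.npy',im,allow_pickle=True);print(im)
E
```

```text
time: 2.52
position: [0.4786, -0.2027, 0.1905]
tool_rot: [-0.712, -3.059, -0.0]
ft_force: [-0.3, -0.1, 0.5]
grip_width: 0.998
grip_force: 0.0
t 2.5167 at [ 0.4786 -0.2027  0.1905] ang 1.114 tilt [-0.001  0.    -1.   ] SHIFT [-1.4 -6.4  0.5] TURN 0.003 w 0.998 gf 0.0 F [-0.3 -0.1  0.5]
{'fx': 380.4103962479196, 'fy': 380.4103962479196, 'cx': 322.54885370493145, 'cy': 233.86424472929303, 'T': array([[ 4.41440706e-01,  8.66162043e-01,  2.34293445e-01,
         4.14036204e-01],
       [ 8.97290145e-01, -4.25920775e-01, -1.16025383e-01,
        -1.70473987e-01],
       [-7.06337402e-04,  2.61447526e-01, -9.65217433e-01,
         3.83498433e-01],
       [ 0.00000000e+00,  0.00000000e+00,  0.00000000e+00,
         1.00000000e+00]])}
```

View pics/w1.png

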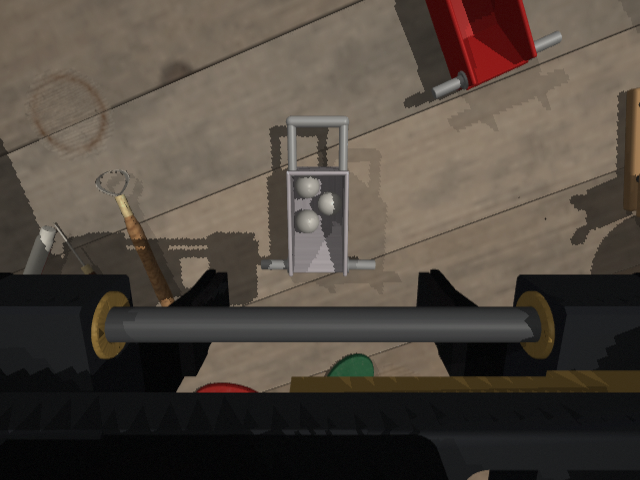

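The wrist view has the pan aligned with the tool. The bar ends are at (288,121) and (349,121), the pin tips at (262,265) and (376,265), and the rims at u = 290 and 347.

```bash

python3 - <<'E'
from h import *
g=lambda u,v,z:ray('w1.png',u,v,z)
h=(g(288,121,.035)+g(349,121,.035))/2;p1,p2=g(262,265,.03),g(376,265,.03);p=(p1+p2)/2
d=p-h;yaw=np.arctan2(d[1],d[0]);u=np.array([np.cos(yaw),np.sin(yaw),0])
print(np.linalg.norm(d),np.linalg.norm(p1-p2),yaw,np.arctan2(-(p2-p1)[0],(p2-p1)[1]))
c=(h+.092*u+p-.043*u)/2;print('c',c)
rm=(g(290,171,.045)+g(347,171,.045)+g(291,272,.045)+g(347,272,.045))/4;print('rim c',rm)
G=c-.01*u;print(G);to(G[0],G[1],.013,np.pi/2+yaw)
E
```

```text
0.1359342119013835 0.11224258525016541 -0.4568022359142743 -0.45694899624462637
c [ 0.48782765 -0.21097603  0.0325    ]
rim c [ 0.48568511 -0.20985599  0.045     ]
[ 0.47885297 -0.20656523  0.0325    ]
t 2.5667 at [ 0.4787 -0.2023  0.1906] ang 1.115 tilt [-0.001  0.    -1.   ] SHIFT [ -2.1  -3.8 177.6] TURN 0.001 w 1.001 gf 0.0 F [-0.  -0.2  0.8]
```

```bash

python3 -m crank '[[[-1.5,-4.7,10,0,-1],[0,0,25,0,-1],[0,0,30,0,-1],[0,0,30,0,-1],[0,0,28,0,-1],[0,0,22,0,-1],[0,0,16,0,-1],[0,0,11,0,-1],[0,0,5,0,-1],[0,0,0,0,-1]]]'
python3 -m crank '[[[0,0,0,0,-0.8],[0,0,0,0,-0.6],[0,0,0,0,-0.45],[0,0,0,0,-0.4],[0,0,0,0,-0.35],[0,0,0,0,-0.3],[0,0,0,0,-0.25],[0,0,0,0,-0.2],[0,0,0,0,-0.1],[0,0,0,0,0.2]]]' 25
python3 -m crank '[[[0,0,0,0,0.2],[0,0,0,0,0.2],[0,0,0,0,0.2]]]'
```

```text
time: 3.4
position: [0.4773, -0.2076, 0.0129]
tool_rot: [-0.714, -3.057, 0.0]
ft_force: [0.3, 0.2, -0.8]
grip_width: 0.999
grip_force: 0.0
time: 4.23
position: [0.4781, -0.2079, 0.0139]
tool_rot: [-0.716, -3.059, -0.0]
ft_force: [0.1, 0.1, 0.3]
grip_width: 0.542
grip_force: 0.0
time: 4.48
position: [0.4781, -0.2079, 0.0139]
tool_rot: [-0.716, -3.059, -0.0]
ft_force: [0.8, 0.1, -0.3]
grip_width: 0.417
grip_force: 0.0
```

```bash

python3 - <<'E'
from h import *
snap('top','t2.png');s=ctrl.get_state();print(s['grip_width'],s['grip_force'])
i=cv2.imread('pics/t2.png')
im=get_image('wrist')['pixels'][:,:,::-1]
sc=get_image('scene')['pixels'][200:480,280:520,::-1]
a=cv2.resize(i[210:320,430:530],(400,440),interpolation=cv2.INTER_CUBIC)
b=cv2.resize(sc,(377,440))
cv2.imwrite('pics/c2.png',np.hstack([a,b]));cv2.imwrite('pics/w2.png',im)
E
```

```text
0.4115562130466566 0.0
```

View pics/c2.png

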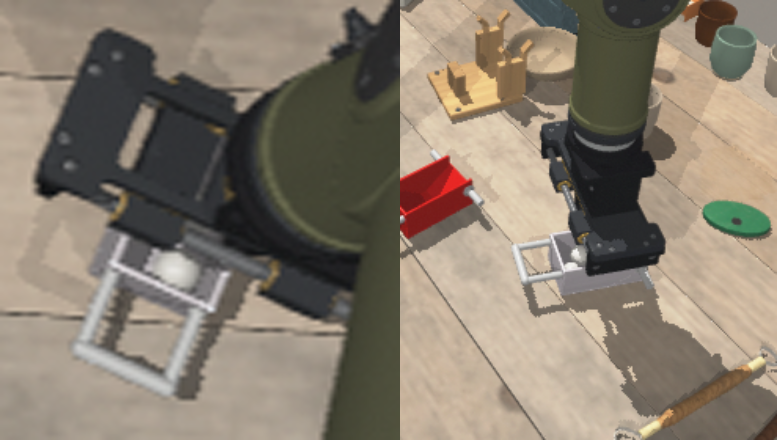

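View pics/w2.png

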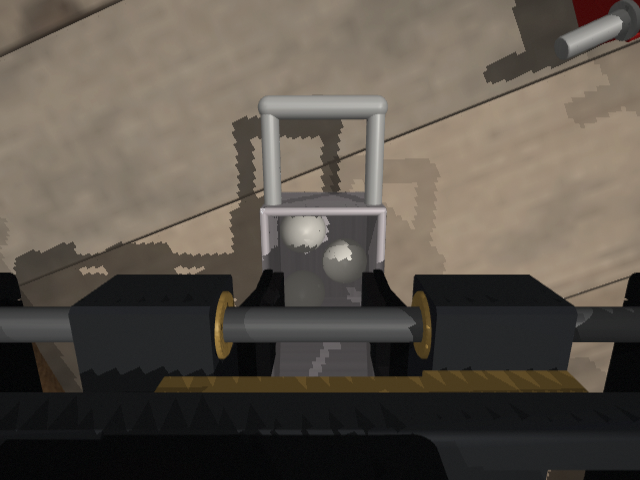

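The fingers straddle the pan walls (u about 270 and 375) with no force read yet, so I keep closing until contact.

```bash

python3 -m crank '[[[0,0,0,0,0.2],[0,0,0,0,0.25],[0,0,0,0,0.3],[0,0,0,0,0.35],[0,0,0,0,0.4]]]'
python3 -m crank '[[[0,0,0,0,0.45],[0,0,0,0,0.5],[0,0,0,0,0.5]]]'
```

```text
time: 5.05
position: [0.4781, -0.2079, 0.0139]
tool_rot: [0.716, 3.059, 0.0]
ft_force: [0.2, -0.4, -0.3]
grip_width: 0.322
grip_force: 0.0
time: 5.3
position: [0.4781, -0.2079, 0.014]
tool_rot: [0.716, 3.059, 0.0]
ft_force: [-0.2, -0.4, -0.2]
grip_width: 0.262
grip_force: 0.0
```

```bash

python3 - <<'E'
from h import *
im=get_image('wrist')['pixels'][:,:,::-1];cv2.imwrite('pics/w3.png',cv2.resize(im[180:420,200:450],None,fx=2.4,fy=2.4))
E
```

```text
(no output)
```

View pics/w3.png

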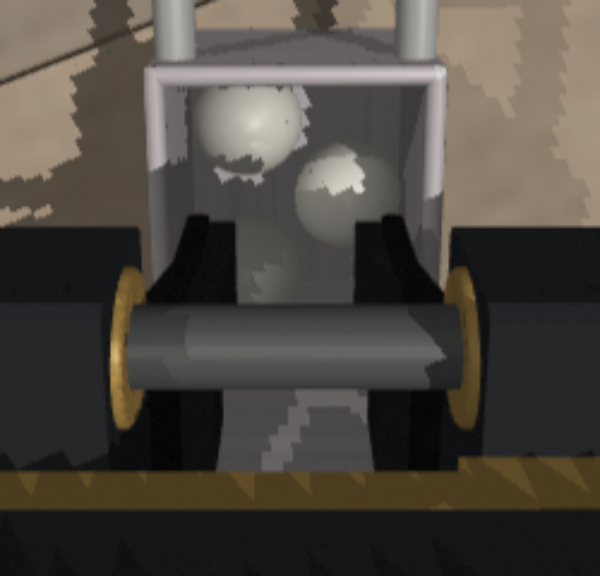

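```bash

python3 - <<'E'
from h import *
sc=get_image('scene');p=sc['pixels'][:,:,::-1];cv2.imwrite('pics/s3.png',cv2.resize(p[300:420,340:460],None,fx=5,fy=5,interpolation=cv2.INTER_CUBIC))
T=np.linalg.inv(np.array(sc['T']))
Tt=toolT(ctrl.get_state())
for n,q in [('tip',[0,0,0]),('tip+',[0,.026,0]),('tip-',[0,-.026,0]),('up30+',[0,.026,-.03]),('up30-',[0,-.026,-.03]),('body+',[0,.03,-.07])]:
    c=T@Tt@np.r_[q,1];print(n,(sc['fx']*c[0]/c[2]+sc['cx']-340)*5,(sc['fy']*c[1]/c[2]+sc['cy']-300)*5)
E
```

```text
tip 294.35651780427406 329.6257115103978
tip+ 272.57838771099557 274.045263451726
tip- 317.1767168074433 387.865646709227
up30+ 278.90279455616763 222.43327445239913
up30- 324.8123393489155 336.28529930874834
body+ 284.28346462043066 141.78070260395828
```

View pics/s3.png

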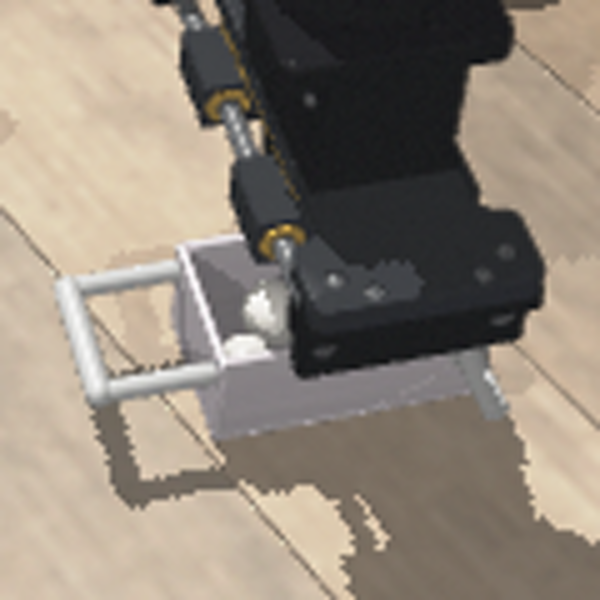

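```bash

python3 - <<'E'
from h import *
sc=get_image('scene');T=np.linalg.inv(np.array(sc['T']));s=ctrl.get_state()
Tt=toolT(s)
for y in(.095,-.095):
  for x in(.0375,-.0375):
    for z in (-.07,-.1):
      c=T@Tt@np.r_[x,y,z,1];print(x,y,z,(sc['fx']*c[0]/c[2]+sc['cx']-340)*5,(sc['fy']*c[1]/c[2]+sc['cy']-300)*5)
w=get_image('wrist');C=np.linalg.inv(Tt@np.array(w['T_tool_cam']))
yaw=-.457;u=np.array([np.cos(yaw),np.sin(yaw),0]);v=np.array([-u[1],u[0],0]);c0=np.array([.4865,-.212,0])
for n,a,b,z in [('rimBL',-.05,.028,.045),('rimBR',-.05,-.028,.045),('hL',-.092,.028,.035),('hR',-.092,-.028,.035)]:
    c=C@np.r_[c0+a*u+b*v+[0,0,z],1];print(n,w['fx']*c[0]/c[2]+w['cx'],w['fy']*c[1]/c[2]+w['cy'])
print(np.array(w['T_tool_cam']).round(4))
E
```

```text
0.0375 0.095 -0.07 136.3511502907744 29.727559686067195
0.0375 0.095 -0.1 139.734039743866 -26.79574473002731
-0.0375 0.095 -0.07 324.7610042400055 0.4613024227353435
-0.0375 0.095 -0.1 332.0654166227297 -55.985758784804034
0.0375 -0.095 -0.07 294.69221876640944 454.3352906583044
0.0375 -0.095 -0.1 302.82506430022863 397.165521204538
-0.0375 -0.095 -0.07 517.7764620083605 413.24231958042105
-0.0375 -0.095 -0.1 531.4253388851677 355.87485631815184
rimBL 386.35682925235824 206.06971076184752
rimBR 256.84777073638463 206.42277070056386
hL 386.6238141974193 105.1783502022353
hR 256.0271910259588 105.5796504429807
[[-1.000e-04 -9.650e-01 -2.623e-01  7.230e-02]
 [ 1.000e+00  0.000e+00 -7.000e-04  4.000e-04]
 [ 7.000e-04 -2.623e-01  9.650e-01 -1.929e-01]
 [ 0.000e+00  0.000e+00  0.000e+00  1.000e+00]]
```

Body and fingertips appear 30–40 mm higher than the TCP reading suggests, so the fingers probably closed just above the rim. I raise and open them, then descend in small steps watching force, to find where they really are.

```bash

python3 -m crank '[[[0,0,-15,0,0.5],[0,0,-25,0,-1],[0,0,-20,0,-1],[0,0,0,0,-1],[0,0,0,0,-1],[0,0,0,0,-1],[0,0,0,0,-1],[0,0,0,0,-1],[0,0,0,0,-1],[0,0,0,0,-1]]]'
python3 - <<'E'
from h import *
im=get_image('wrist')['pixels'][:,:,::-1]
sc=get_image('scene')['pixels'][:,:,::-1]
cv2.imwrite('pics/m4.png',np.hstack([cv2.resize(im[120:420,150:500],(400,343)),cv2.resize(sc[280:420,340:500],(392,343),interpolation=cv2.INTER_CUBIC)]))
to(.477,-.209,.014,np.pi/2-.457)
E
```

```text
time: 6.33
position: [0.4777, -0.2079, 0.0734]
tool_rot: [-0.716, -3.058, 0.0]
ft_force: [-0.3, 0.5, 0.1]
grip_width: 0.846
grip_force: 0.0
t 6.4333 at [ 0.4779 -0.2079  0.0736] ang 1.111 tilt [-0.001  0.    -1.   ] SHIFT [ 0.3 -1.4 59.6] TURN -0.003 w 0.936 gf 0.0 F [-0.  -0.6  0.4]
```

View pics/m4.png

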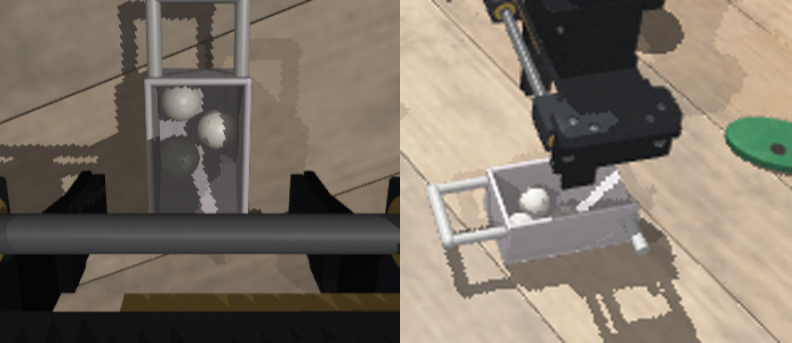

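```bash

python3 - <<'E'
from h import *
sc=get_image('scene');T=np.linalg.inv(np.array(sc['T']));Tt=toolT(ctrl.get_state())
for y in(.043,-.043,-.055):
    for z in (0,-.02,-.03,-.04):
      c=T@Tt@np.r_[0,y,z,1];u,v=(sc['fx']*c[0]/c[2]+sc['cx'],sc['fy']*c[1]/c[2]+sc['cy']);print(y,z,round(u,1),round(v,1),'comp',round(400+(u-340)*2.45),round((v-280)*2.45))
E
python3 -m crank '[[[0,0,20,0,-1],[0,0,20,0,-1],[0,0,12,0,-1],[0,0,5,0,-1],[0,0,2,0,-1],[0,0,2,0,-1],[0,0,2,0,-1],[0,0,0,0,-1],[0,0,0,0,-1]]]'
```

```text
0.043 0 394.2 326.9 comp 533 115
0.043 -0.02 395.0 319.4 comp 535 97
0.043 -0.03 395.5 315.6 comp 536 87
0.043 -0.04 395.9 311.8 comp 537 78
-0.043 0 409.8 364.5 comp 571 207
-0.043 -0.02 411.0 357.1 comp 574 189
-0.043 -0.03 411.6 353.2 comp 575 179
-0.043 -0.04 412.2 349.4 comp 577 170
-0.055 0 412.2 370.3 comp 577 221
-0.055 -0.02 413.4 362.8 comp 580 203
-0.055 -0.03 414.1 359.0 comp 581 194
-0.055 -0.04 414.7 355.1 comp 583 184
time: 7.23
position: [0.4786, -0.208, 0.0115]
tool_rot: [0.716, 3.058, 0.0]
ft_force: [-0.2, -0.6, -0.4]
grip_width: 1.0
grip_force: 0.0
```

The fingertip appears 20–30 mm above the reported TCP. I go on down carefully, checking force.

```bash

python3 -m crank '[[[0,0,3,0,-1],[0,0,3,0,-1],[0,0,2,0,-1],[0,0,0,0,-1]]]'
python3 -m crank '[[[0,0,2,0,-1],[0,0,2,0,-1],[0,0,0,0,-1]]]'
```

```text
time: 7.57
position: [0.4777, -0.2077, 0.0024]
tool_rot: [-0.716, -3.058, -0.0]
ft_force: [-0.6, 0.6, -0.4]
grip_width: 1.002
grip_force: 0.0
time: 7.82
position: [0.4778, -0.2078, -0.0015]
tool_rot: [-0.716, -3.058, -0.0]
ft_force: [-0.7, 0.5, -0.4]
grip_width: 1.001
grip_force: 0.0
```

```bash

python3 -m crank '[[[0,0,3,0,-1],[0,0,3,0,-1],[0,0,0,0,-1]]]'
python3 -m crank '[[[0,0,2,0,-1],[0,0,2,0,-1],[0,0,0,0,-1]]]'
python3 -m crank '[[[0,0,2,0,-1],[0,0,0,0,-1]]]'
```

```text
time: 8.07
position: [0.4776, -0.2077, -0.0077]
tool_rot: [-0.716, -3.058, -0.0]
ft_force: [-0.2, -0.2, 0.6]
grip_width: 0.997
grip_force: 0.0
time: 8.32
position: [0.4779, -0.2078, -0.0114]
tool_rot: [-0.716, -3.058, -0.0]
ft_force: [-0.5, -0.3, 0.5]
grip_width: 1.003
grip_force: 0.0
time: 8.48
position: [0.478, -0.2078, -0.0133]
tool_rot: [-0.716, -3.059, -0.0]
ft_force: [0.1, -0.1, 0.3]
grip_width: 1.002
grip_force: 0.0
```

```bash

for i in 1; do python3 -m crank '[[[0,0,2,0,-1],[0,0,0,0,-1]]]' | grep -E 'pos|ft'
python3 -m crank '[[[0,0,2,0,-1],[0,0,0,0,-1]]]'| grep -E 'pos|ft'
python3 -m crank '[[[0,0,2,0,-1],[0,0,0,0,-1]]]'| grep -E 'pos|ft'; done
```

```text
position: [0.478, -0.2078, -0.0153]
ft_force: [-0.1, 0.3, -0.2]
position: [0.4779, -0.2078, -0.0173]
ft_force: [-0.5, -0.3, -0.6]
position: [0.4779, -0.2078, -0.0194]
ft_force: [0.7, -0.4, -0.1]
```

```bash

python3 -m crank '[[[0,0,0,0,-0.8],[0,0,0,0,-0.6],[0,0,0,0,-0.45],[0,0,0,0,-0.4],[0,0,0,0,-0.36],[0,0,0,0,-0.33],[0,0,0,0,-0.30],[0,0,0,0,-0.27],[0,0,0,0,-0.24],[0,0,0,0,-0.2]]]' 25
python3 -m crank '[[[0,0,0,0,-0.1],[0,0,0,0,0],[0,0,0,0,0],[0,0,0,0,0]]]'
```

```text
time: 9.82
position: [0.4782, -0.2078, -0.019]
tool_rot: [0.716, 3.059, 0.0]
ft_force: [0.0, 0.8, 0.8]
grip_width: 0.64
grip_force: 25.0
time: 10.15
position: [0.4782, -0.2078, -0.019]
tool_rot: [0.716, 3.059, 0.0]
ft_force: [-0.2, 0.3, 0.5]
grip_width: 0.642
grip_force: 25.0
```

The grip is firm at 0.64 opening (56 mm) and 25 N. Now a gentle lift.

```bash

python3 -m crank '[[[0,0,-2,0,0],[0,0,-5,0,0],[0,0,-10,0,0],[0,0,-15,0,0],[0,0,-19,0,0],[0,0,-22,0,0],[0,0,-22,0,0],[0,0,-19,0,0],[0,0,-15,0,0],[0,0,-10,0,0]]]'
python3 -m crank '[[[0,0,-5,0,0],[0,0,-2,0,0],[0,0,0,0,0]]]'
python3 - <<'E'
from h import *
us=np.array([np.cos(-.2716),np.sin(-.2716)]);g=np.array([.582,.137])-.010*us
to(g[0],g[1],.125,np.pi/2-.2716)
E
```

```text
time: 10.98
position: [0.4787, -0.2085, 0.1223]
tool_rot: [0.716, 3.056, 0.001]
ft_force: [0.9, 0.5, -3.1]
grip_width: 0.643
grip_force: 25.0
time: 11.23
position: [0.4779, -0.2078, 0.1268]
tool_rot: [-0.716, -3.059, -0.0]
ft_force: [0.4, 0.2, -3.7]
grip_width: 0.644
grip_force: 25.0
t 11.2333 at [ 0.4779 -0.2078  0.1268] ang 1.111 tilt [-0.  0. -1.] SHIFT [ 69.6 353.4   1.9] TURN -0.188 w 0.644 gf 24.997623986564577 F [ 0.4  0.2 -3.7]
```

```bash

python3 -m crank '[[[0.4,2,0,0,0],[1,5,0,0,0],[1.8,9,0,0,0],[2.6,13,0,0,0],[3.4,17,0,0,0],[4,20,0,0,0],[4.3,22,0,0,0],[4.3,22,0,0,0],[4.3,22,0,0,0],[4.3,22,0,0,0]]]'
python3 -m crank '[[[4.3,22,0,0,0],[4.3,22,0,0,0],[4.3,22,0,0,0],[4.3,22,0,0,0],[4.3,22,0,0,0],[4.3,22,0,0,0],[4,20,0,0,0],[3.4,17,0,0,0],[2.6,13,0,0,0],[1.8,9,0,0,0]]]' | head -2
python3 -m crank '[[[1,5,0,0,0],[0.4,2,0,0,0],[0,0,0,-0.02,0],[0,0,0,-0.04,0],[0,0,0,-0.05,0],[0,0,0,-0.04,0],[0,0,0,-0.025,0],[0,0,0,-0.013,0],[0,0,0,0,0],[0,0,0,0,0]]]'
python3 - <<'E'
from h import *
us=np.array([np.cos(-.2716),np.sin(-.2716)]);g=np.array([.582,.137])-.010*us
to(g[0],g[1],.125,np.pi/2-.2716)
snap('top','t5.png');i=cv2.imread('pics/t5.png')[130:260,250:370]
j=snap('scene','s5.png')['pixels'][180:300,270:420,::-1]
cv2.imwrite('pics/c5.png',np.hstack([cv2.resize(i,(406,440),interpolation=cv2.INTER_CUBIC),cv2.resize(j,(394,440),interpolation=cv2.INTER_CUBIC)]))
E
```

```text
time: 12.07
position: [0.5191, -0.0542, 0.1264]
tool_rot: [-0.714, -3.058, -0.0]
ft_force: [0.0, 1.5, -4.3]
grip_width: 0.643
grip_force: 25.0
time: 12.9
position: [0.5701, 0.1337, 0.1264]
time: 13.73
position: [0.5721, 0.1378, 0.1271]
tool_rot: [0.427, 3.112, 0.0]
ft_force: [-1.1, -0.3, -2.8]
grip_width: 0.646
grip_force: 25.0
t 13.7333 at [0.5721 0.1378 0.1271] ang 1.298 tilt [ 0.  0. -1.] SHIFT [0.3 1.8 2.1] TURN -0.001 w 0.646 gf 24.99765905085951 F [-1.1 -0.3 -2.8]
```

View pics/c5.png

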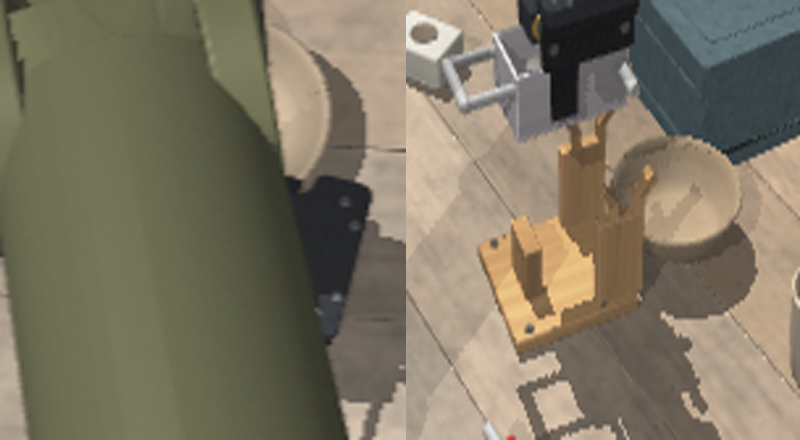

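```bash

python3 - <<'E'
from h import *
px=lambda X,Y:((X-406)/394*150+270-.3,Y/440*120+180-.3)
us=np.array([np.cos(-.2716),np.sin(-.2716),0]);vs=np.array([-us[1],us[0],0]);seat=np.array([.582,.137,0])
L=lambda p:np.round(np.array([(p-seat)@us,(p-seat)@vs])*1000,1)
for n,q in [('baseRL',(480,243)),('baseRR',(521,343)),('baseFR',(641,297))]:
    print(n,L(ray('s5.png',*px(*q),.012)))
for q in [(515,220),(528,255),(541,250)]:print('block',L(ray('s5.png',*px(*q),.05)))
for q in [(648,172),(603,183),(604,120),(572,122)]:print('prong',L(ray('s5.png',*px(*q),.1)))
for q in [(447,60),(464,105)]:print('bar',L(ray('s5.png',*px(*q),.182)))
print('pin',L(ray('s5.png',*px(632,85),.176)))
s=ctrl.get_state();print('tcp',L(s['position']))
E
```

```text
baseRL [-61.   51.5]
baseRR [-61.3 -57.4]
baseFR [ 54.2 -58. ]
block [-37.9  15.9]
block [-40.1 -22.3]
block [-27.7 -22.1]
prong [ 64.2 -44.6]
prong [ 23.7 -39.8]
prong [52.2 22.4]
prong [24.8 31.7]
bar [-91.3  22.3]
bar [-93.7 -28.6]
pin [ 42.2 -54.3]
tcp [-9.8 -1.5]
```

The scene camera puts the pan about 1 mm from the seat position in x and about 0 in y, well within the slots' play. I lower it.

```bash

python3 -m crank '[[[0,0,2,0,0],[0,0,5,0,0],[0,0,9,0,0],[0,0,12,0,0],[0,0,14,0,0],[0,0,14,0,0],[0,0,12,0,0],[0,0,9,0,0],[0,0,5,0,0],[0,0,3,0,0]]]'
python3 -m crank '[[[0,0,2,0,0],[0,0,2,0,0],[0,0,2,0,0],[0,0,1,0,0],[0,0,0,0,0]]]'
```

```text
time: 14.67
position: [0.5716, 0.1381, 0.0408]
tool_rot: [-0.426, -3.111, 0.001]
ft_force: [-0.2, -0.3, -3.7]
grip_width: 0.639
grip_force: 25.0
time: 15.08
position: [0.5722, 0.1384, 0.0351]
tool_rot: [0.426, 3.112, 0.0]
ft_force: [-0.1, 0.4, -3.4]
grip_width: 0.644
grip_force: 25.0
```

```bash

python3 -m crank '[[[0,0,1,0,0],[0,0,1,0,0],[0,0,0,0,0]]]' | grep -E 'pos|ft'
python3 -m crank '[[[0,0,1,0,0],[0,0,0,0,0]]]' | grep -E 'pos|ft'
python3 -m crank '[[[0,0,1,0,0],[0,0,0,0,0]]]' | grep -E 'pos|ft'
```

```text
position: [0.572, 0.1383, 0.0329]
ft_force: [0.7, 0.8, -3.6]
position: [0.572, 0.1383, 0.0318]
ft_force: [-0.2, 0.3, -3.7]
position: [0.5723, 0.1383, 0.031]
ft_force: [0.6, -0.8, -3.1]
```

```bash

python3 -m crank '[[[0,0,1,0,0],[0,0,0,0,0]]]' | grep -E 'pos|ft'
python3 -m crank '[[[0,0,0.7,0,0],[0,0,0,0,0]]]' | grep -E 'pos|ft'
```

```text
position: [0.5723, 0.1384, 0.031]
ft_force: [-1.7, -0.4, 4.2]
position: [0.5723, 0.1384, 0.0309]
ft_force: [-4.6, -1.4, 8.7]
```

Contact came at exactly the predicted height. I ease off, release slowly and lift clear.

```bash

python3 -m crank '[[[0,0,-1.2,0,0],[0,0,0,0,-0.2],[0,0,0,0,-0.28],[0,0,0,0,-0.32],[0,0,0,0,-0.38],[0,0,0,0,-0.45],[0,0,0,0,-0.55],[0,0,0,0,-0.7],[0,0,0,0,-0.8],[0,0,0,0,-0.8]]]' 
python3 -m crank '[[[0,0,0,0,-0.8],[0,0,-4,0,-0.8],[0,0,-8,0,-0.8],[0,0,-14,0,-0.8],[0,0,-20,0,-0.8],[0,0,-25,0,-0.8],[0,0,-25,0,-0.8],[0,0,-16,0,-0.8],[0,0,-8,0,-0.8],[0,0,0,0,-0.8]]]'
python3 - <<'E'
from h import *
us=np.array([np.cos(-.2716),np.sin(-.2716)]);print(ctrl.get_state()['joint_positions'].round(2))
h=np.array([.5722,.1384])-.082*us;print(h);to(h[0],h[1],.15,np.pi-.2716)
E
```

```text
time: 16.83
position: [0.5721, 0.1383, 0.0304]
tool_rot: [0.426, 3.113, 0.0]
ft_force: [0.1, -0.1, 0.6]
grip_width: 0.871
grip_force: 0.0
time: 17.67
position: [0.5736, 0.1387, 0.1532]
tool_rot: [0.425, 3.109, 0.004]
ft_force: [0.7, -0.6, -0.5]
grip_width: 0.894
grip_force: 0.0
[-0.7   0.22  0.49  1.68 -0.11  1.26  1.11]
[0.49320588 0.1603984 ]
t 17.6667 at [0.5736 0.1387 0.1532] ang 1.299 tilt [ 0.004  0.002 -1.   ] SHIFT [83.3 -0.7  2.9] TURN 1.571 w 0.894 gf 0.0 F [ 0.7 -0.6 -0.5]
```

```bash

python3 -m crank '[[[8,0,0,0,-0.8],[22,0,0,0,-0.8],[25,0,0,0,-0.8],[20,0,0,0,-0.8],[8,0,0,0,-0.8],[0,0,0,0.12,-0.5],[0,0,0,0,-0.4]]]' | head -2
python3 - <<'E'
from h import *
print(ctrl.get_state()['joint_positions'].round(2));to(.4932,.1604,.15,np.pi-.2716)
E
```

```text
time: 18.25
position: [0.491, 0.1608, 0.1495]
[-0.8   0.06  0.45  1.85 -0.03  1.24  0.84]
t 18.25 at [0.491  0.1608 0.1495] ang 1.177 tilt [-0.001 -0.    -1.   ] SHIFT [-2.2  0.5 -0.5] TURN 1.449 w 0.818 gf 0.0 F [-0.5  0.1  0. ]
```

```bash

python3 -m crank '[[[0,0,0,0.12,-0.2],[0,0,0,0.12,0],[0,0,0,0.12,0.2],[0,0,0,0.12,0.28],[0,0,0,0.12,0.28],[0,0,0,0.12,0.28],[0,0,0,0.12,0.28],[0,0,0,0.12,0.28],[0,0,0,0.12,0.28],[0,0,0,0.12,0.28]]]' | head -2
python3 -m crank '[[[0,0,0,0.12,0.28],[0,0,0,0.12,0.28],[0,0,0,0.01,0.28],[0,0,0,0,0.28],[0,0,0,0,0.28]]]' | head -2
python3 - <<'E'
from h import *
print(ctrl.get_state()['joint_positions'].round(2));to(.4932,.1604,.15,np.pi-.2716)
s=ctrl.get_state();im=get_image('wrist');j=im['pixels'][:,:,::-1]
im['T']=toolT(s)@np.array(im.pop('T_tool_cam'));im.pop('pixels');np.save('pics/w6.png.npy',im,allow_pickle=True)
k=snap('scene','s6.png')['pixels'][150:300,240:420,::-1]
cv2.imwrite('pics/w6.png',j);cv2.imwrite('pics/c6.png',np.hstack([cv2.resize(j,(480,360)),cv2.resize(k,(320,360),interpolation=cv2.INTER_CUBIC)]))
E
```

```text
time: 19.08
position: [0.4922, 0.16, 0.1496]
time: 19.5
position: [0.4921, 0.1603, 0.1501]
[-0.84  0.06  0.5   1.85 -0.03  1.24 -0.6 ]
t 19.5 at [0.4921 0.1603 0.1501] ang -0.267 tilt [-0.    -0.001 -1.   ] SHIFT [0.3 1.  0.1] TURN 0.004 w 0.362 gf 0.0 F [-0.1 -0.  -0. ]
```

View pics/c6.png

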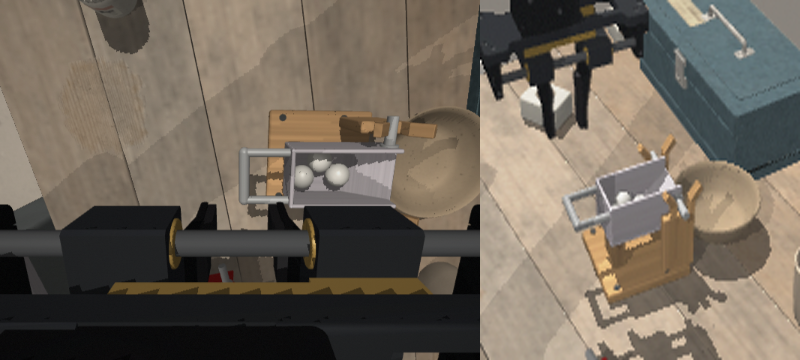

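The pan sits level in the slots with all three balls in it. The bar shows in the wrist view at about (325, 200–271). That view also put me over the picture limit: 11 viewed against the 10 allowed. I'll work only from numbers from here on.

```bash

python3 - <<'E'
from h import *
g=cv2.cvtColor(cv2.imread('pics/w6.png'),cv2.COLOR_BGR2GRAY)
for v in (215,235,255): print(v,g[v,300:360:2])
a,b=ray('w6.png',325,200,.085),ray('w6.png',325,271,.085);m=(a+b)/2;print(a,b,m,np.linalg.norm(a-b),np.arctan2(-(a-b)[0],(a-b)[1]))
to(m[0],m[1],.041,-.2716)
E
```

```text
215 [132 132 132 129 127 127 128 129 128  96 123 136 143 146 134 117  83 121
 122 121 124 126 129 131 132 133 130 127  81 124]
235 [114 115 121 124 127 130 131 132 134 101 123 137 143 145 133 115  73  73
  71  70  70  69  70  69  70  73  74  76  81  85]
255 [118 118 137 142 141 139 141 147 153 110 124 138 142 145 133 113  71  75
  74  75  74 146 145 147 147 148 149 117 137 144]
[0.49997531 0.18505016 0.085     ] [0.48634923 0.13498104 0.085     ] [0.49316227 0.1600156  0.085     ] 0.05189013726562333 -0.2657104119214326
t 19.6 at [0.4921 0.1605 0.1503] ang -0.269 tilt [-0. -0. -1.] SHIFT [-1.000e-01  1.100e+00  1.093e+02] TURN 0.003 w 0.359 gf 0.0 F [-0.1  0.1  0. ]
```

```bash

python3 -m crank '[[[0,1,8,0,0.28],[0,0,18,0,0.28],[0,0,22,0,0.28],[0,0,22,0,0.28],[0,0,18,0,0.28],[0,0,12,0,0.28],[0,0,8,0,0.28],[0,0,4,0,0.28],[0,0,2,0,0.28],[0,0,0,0,0.28]]]'
python3 -m crank '[[[0,0,0,0,0.4],[0,0,0,0,0.5],[0,0,0,0,0.6],[0,0,0,0,0.68],[0,0,0,0,0.74],[0,0,0,0,0.8],[0,0,0,0,0.86],[0,0,0,0,0.9],[0,0,0,0,0.9],[0,0,0,0,0.9]]]' 10
```

```text
time: 20.43
position: [0.4935, 0.1605, 0.0367]
tool_rot: [2.501, 1.901, 0.001]
ft_force: [-0.4, -0.8, -0.3]
grip_width: 0.358
grip_force: 0.0
time: 21.27
position: [0.4936, 0.1603, 0.0366]
tool_rot: [2.501, 1.901, 0.001]
ft_force: [1.8, 0.1, 0.4]
grip_width: 0.11
grip_force: 10.0
```

```bash
python3 - <<'E'
import numpy as np
t=np.radians(np.cumsum([0,1,2]+[2.5]*22+[2,1]))
y=-135*np.cos(t)+5*np.sin(t);z=-(135*np.sin(t)+5*np.cos(t))
r=np.c_[np.diff(y),np.diff(z)].round(1)
print(','.join(f'[0,{a},{b},0,0.9]' for a,b in r));print(r.sum(0))
E
```

```text
[0,0.1,-2.4,0,0.9],[0,0.3,-4.7,0,0.9],[0,0.7,-5.9,0,0.9],[0,0.9,-5.8,0,0.9],[0,1.2,-5.8,0,0.9],[0,1.4,-5.7,0,0.9],[0,1.7,-5.7,0,0.9],[0,1.9,-5.6,0,0.9],[0,2.1,-5.5,0,0.9],[0,2.4,-5.4,0,0.9],[0,2.6,-5.3,0,0.9],[0,2.8,-5.2,0,0.9],[0,3.1,-5.0,0,0.9],[0,3.3,-4.9,0,0.9],[0,3.5,-4.7,0,0.9],[0,3.7,-4.6,0,0.9],[0,3.9,-4.4,0,0.9],[0,4.1,-4.2,0,0.9],[0,4.3,-4.1,0,0.9],[0,4.4,-3.9,0,0.9],[0,4.6,-3.7,0,0.9],[0,4.8,-3.5,0,0.9],[0,4.9,-3.3,0,0.9],[0,5.0,-3.0,0,0.9],[0,4.1,-2.3,0,0.9],[0,2.1,-1.1,0,0.9]
[  73.9 -115.7]
```

```bash

python3 -m crank '[[[0,0.1,-2.4,0,0.9],[0,0.3,-4.7,0,0.9],[0,0.7,-5.9,0,0.9],[0,0.9,-5.8,0,0.9],[0,1.2,-5.8,0,0.9],[0,1.4,-5.7,0,0.9]]]'
```

```text
time: 21.77
position: [0.4974, 0.1591, 0.0674]
tool_rot: [-2.501, -1.901, 0.0]
ft_force: [0.3, -0.3, -1.5]
grip_width: 0.107
grip_force: 10.0
```

Forces are low and the bar is holding, so I carry on along the arc.

```bash

python3 -m crank '[[[0,1.7,-5.7,0,0.9],[0,1.9,-5.6,0,0.9],[0,2.1,-5.5,0,0.9],[0,2.4,-5.4,0,0.9],[0,2.6,-5.3,0,0.9],[0,2.8,-5.2,0,0.9],[0,3.1,-5,0,0.9],[0,3.3,-4.9,0,0.9],[0,3.5,-4.7,0,0.9],[0,3.7,-4.6,0,0.9]]]'
python3 -m crank '[[[0,3.9,-4.4,0,0.9],[0,4.1,-4.2,0,0.9],[0,4.3,-4.1,0,0.9],[0,4.4,-3.9,0,0.9],[0,4.6,-3.7,0,0.9],[0,4.8,-3.5,0,0.9],[0,4.9,-3.3,0,0.9],[0,5,-3,0,0.9],[0,4.1,-2.3,0,0.9],[0,2.1,-1.1,0,0.9]]]'
python3 -m crank '[[[0,0,0,0,0.9],[0,0,0,0,0.9],[0,0,0,0,0.9],[0,0,0,0,0.9],[0,0,0,0,0.9],[0,0,0,0,0.9],[0,0,0,0,0.9],[0,0,0,0,0.9],[0,0,0,0,0.9],[0,0,0,0,0.9]]]'
python3 -m crank '[[[0,0,0,0,0.9],[0,0,0,0,0.9],[0,0,0,0,0.9],[0,0,0,0,0.9],[0,0,0,0,0.9],[0,0,0,0,0.9],[0,0,0,0,0.9],[0,0,0,0,0.9],[0,0,0,0,0.9],[0,0,0,0,0.9]]]'|head -2
python3 - <<'E'
from h import *
# numeric look: white, unsaturated blobs in scene near bowl and pan
p=snap('scene','s7.png')['pixels'];hsv=cv2.cvtColor(p,cv2.COLOR_RGB2HSV)
def blobs(p,x0,x1,y0,y1):
    h=cv2.cvtColor(p,cv2.COLOR_RGB2HSV)[y0:y1,x0:x1];m=((h[...,1]<40)&(h[...,2]>165)).astype(np.uint8)
    n,_,st,c=cv2.connectedComponentsWithStats(m);return [(int(a[4]),(c[i]+[x0,y0]).round(0).tolist()) for i,a in enumerate(st) if i and a[4]>8]
print(blobs(p,300,420,190,290))
print('top',blobs(snap('top','t7.png')['pixels'],260,370,120,260))
s0=cv2.imread('pics/s6.png')[:,:,::-1].copy();print('before',blobs(s0,300,420,190,290))
E
```

```text
time: 22.6
position: [0.5237, 0.1519, 0.1191]
tool_rot: [-2.501, -1.901, 0.001]
ft_force: [-1.4, 0.5, -0.9]
grip_width: 0.11
grip_force: 10.0
time: 23.43
position: [0.565, 0.141, 0.1531]
tool_rot: [-2.501, -1.901, -0.002]
ft_force: [-3.8, 2.6, 3.6]
grip_width: 0.108
grip_force: 10.0
time: 24.27
position: [0.564, 0.1411, 0.1524]
tool_rot: [-2.5, -1.901, -0.001]
ft_force: [-3.6, 1.2, 5.0]
grip_width: 0.112
grip_force: 10.0
time: 25.1
position: [0.564, 0.1412, 0.1524]
[(34, [331.0, 198.0]), (94, [319.0, 205.0]), (10, [326.0, 203.0]), (19, [366.0, 231.0]), (31, [376.0, 232.0]), (41, [381.0, 238.0])]
top [(24, [331.0, 160.0])]
before [(18, [338.0, 215.0]), (29, [320.0, 220.0]), (158, [326.0, 231.0]), (21, [353.0, 236.0])]
```

```bash

python3 -m crank '[[[0,0,0,0,0.9],[0,0,0,0,0.9],[0,0,0,0,0.9],[0,0,0,0,0.9],[0,0,0,0,0.9],[0,0,0,0,0.9]]]'|head -2
python3 - <<'E'
from h import *
for q in [(366,231),(376,232),(381,238)]:print(ray('s7.png',*q,.02).round(3))
print('top',ray('t7.png',331,160,.02).round(3))
a=cv2.imread('pics/s6.png').astype(int);b=get_image('scene')['pixels'][:,:,::-1].astype(int)
d=(b-a)[215:255,350:405].sum(2)
for r in d[::3,::3]:print(' '.join('%4d'%v for v in r))
E
```

```text
time: 25.7
position: [0.564, 0.1412, 0.1524]
[0.702 0.137 0.02 ]
[0.719 0.118 0.02 ]
[0.712 0.092 0.02 ]
top [0.708 0.078 0.02 ]
  54   -5  -55  -48  -54  -50    0    0    0   -1   -1   -2    2   -1    0    3    3   -1    1
  42   -8  -53  -59  -66  -75  -71   -1   -2    1   -4    4   -1    3   -3    3   -1    0   -4
-145   -1  -54  -53  -63  -72  -72   -1   -3    2   -3   -3   -4   -3   -5   -1    1   -3    0
 -37   96  -39  -54  -64  -71  -79    1   -1    3   -1   -3    3   -2   -3   -2   -2    2   -5
-166   21  115    1    1  -72  -79  -90    0   -1   -3    0    3   -3    0    0    2    3   -1
  -7   43   -3   -2    0  317  131  -86  139  203   -3    0   -3   -3   -2   -1   -2   -2   -2
 -47  -84  -23   -3  100   45  -87  -58   31   56   -2  -72    1   -2   -2    0   -1    0   -1
 -12 -351  397    3  -69 -113 -134  -59 -114   -7  204  172  -68   -1   -2   -3    0   -1   -2
 -25 -159  106   69  -12 -230 -226 -229 -229 -162  135   71 -118    0    0    0   -2    1   -3
  -1   -2    6   -1   -1   -2   -6    0  -62 -237  -84 -101 -162   -4    5   -3    1    2   -1
   1    4   -3   -2    3   -6    0   -5    0    1 -190  -12    3   -1    0    2    1    0    1
   3    2    0   -5   -1    1    3    1    2   -2    1   -5   -1    1    0   -2    1    0    1
  -4    3   -4    2   -1    1    4   13    3   -1   -1   -3   -1    4   -1   -2   -3    0    1
   0    2   -1    1    3    3    1   -2   -2   -2    0    0    0   -2    2    0   -2   -1   -3
```

Three separate new white blobs lie inside the bowl, about 25 mm apart, and the tilt works out at 60.5°. I bring the pan back down along the reversed arc.

```bash

python3 -m crank '[[[0,-2.1,1.1,0,0.9],[0,-4.1,2.3,0,0.9],[0,-5,3,0,0.9],[0,-4.9,3.3,0,0.9],[0,-4.8,3.5,0,0.9],[0,-4.6,3.7,0,0.9],[0,-4.4,3.9,0,0.9],[0,-4.3,4.1,0,0.9],[0,-4.1,4.2,0,0.9],[0,-3.9,4.4,0,0.9]]]' | grep -E 'pos|ft'
python3 -m crank '[[[0,-3.7,4.6,0,0.9],[0,-3.5,4.7,0,0.9],[0,-3.3,4.9,0,0.9],[0,-3.1,5,0,0.9],[0,-2.8,5.2,0,0.9],[0,-2.6,5.3,0,0.9],[0,-2.4,5.4,0,0.9],[0,-2.1,5.5,0,0.9],[0,-1.9,5.6,0,0.9],[0,-1.7,5.7,0,0.9]]]' | grep -E 'pos|ft'
python3 -m crank '[[[0,-1.4,5.7,0,0.9],[0,-1.2,5.8,0,0.9],[0,-0.9,5.8,0,0.9],[0,-0.5,4,0,0.9],[0,-0.3,3,0,0.9],[0,-0.2,2.5,0,0.9],[0,-0.1,1.5,0,0.9],[0,0,0.8,0,0.9],[0,0,0,0,0.9],[0,0,0,0,0.9]]]'
```

```text
position: [0.5234, 0.1516, 0.1181]
ft_force: [0.7, 0.8, -1.4]
position: [0.4974, 0.1592, 0.0662]
ft_force: [0.5, -0.6, -0.5]
time: 28.25
position: [0.4923, 0.1615, 0.0386]
tool_rot: [-2.499, -1.9, 0.001]
ft_force: [-5.5, 1.4, 8.2]
grip_width: 0.109
grip_force: 10.0
```

```bash

python3 -m crank '[[[0,0.6,0,0,0.9],[0,0.6,0,0,0.9],[0,0,0,0,0.9]]]' | grep -E 'pos|ft'
python3 - <<'E'
from h import *
a=cv2.imread('pics/s6.png').astype(int);im=get_image('scene')['pixels'][:,:,::-1];cv2.imwrite('pics/s8.png',im)
# pan displacement now vs seated before: NCC on pan near-wall patch/pin
for (x0,x1,y0,y1) in [(300,330,222,255),(340,364,222,250),(306,346,225,252)]:
    t=cv2.imread('pics/s6.png')[y0:y1,x0:x1];r=cv2.matchTemplate(im[y0-8:y1+8,x0-8:x1+8].copy(),t,cv2.TM_CCOEFF_NORMED);m=cv2.minMaxLoc(r);print(m[1],m[3][0]-8,m[3][1]-8)
E
```

```text
position: [0.4936, 0.1608, 0.0379]
ft_force: [-4.4, 1.0, 4.9]
0.4909602999687195 0 1
0.7240105867385864 0 -3
0.45660120248794556 0 0
```

```bash

python3 -m crank '[[[0,-0.8,-0.5,0,0.9],[0,-0.8,-0.5,0,0.9],[0,0,0,0,0.9]]]' | grep -E 'pos|ft'
python3 -m crank '[[[0,0,0,0,0.88],[0,0,0,0,0.84],[0,0,0,0,0.8],[0,0,0,0,0.76],[0,0,0,0,0.7],[0,0,0,0,0.6],[0,0,0,0,0.5],[0,0,0,0,0.4],[0,0,0,0,0.3],[0,0,0,0,0.28]]]' 3
python3 -m crank '[[[0,0,0,0,0.28],[0,0,-4,0,0.28],[0,0,-10,0,0.28],[0,0,-18,0,0.28],[0,0,-22,0,0.28],[0,0,-22,0,0.28],[0,0,-18,0,0.28],[0,0,-12,0,0.28],[0,0,-6,0,0.28],[0,0,0,0,0.28]]]'
python3 - <<'E'
from h import *
to(.4921,.1605,.1503,-.2716)
s=ctrl.get_state();w=get_image('wrist');cv2.imwrite('pics/w9.png',w['pixels'][:,:,::-1])
w['T']=toolT(s)@np.array(w.pop('T_tool_cam'));w.pop('pixels');np.save('pics/w9.png.npy',w,allow_pickle=True)
snap('scene','s9.png')
def m(f0,f1,boxes):
    a,b=cv2.imread(f0),cv2.imread(f1)
    for x0,x1,y0,y1 in boxes:
        r=cv2.matchTemplate(b[y0-15:y1+15,x0-15:x1+15],a[y0:y1,x0:x1],cv2.TM_CCOEFF_NORMED);q=cv2.minMaxLoc(r);print(f1,(x0,x1,y0,y1),round(q[1],3),q[3][0]-15,q[3][1]-15)
m('pics/s6.png','pics/s9.png',[(284,312,222,252),(340,364,222,250),(302,350,235,256)])
m('pics/w6.png','pics/w9.png',[(315,392,190,275),(505,545,150,205),(355,420,130,170),(382,400,180,280)])
E
```

```text
position: [0.494, 0.1603, 0.039]
ft_force: [0.7, 0.4, 1.6]
time: 29.63
position: [0.4923, 0.1605, 0.0384]
tool_rot: [-2.501, -1.901, 0.001]
ft_force: [0.4, 0.4, -0.0]
grip_width: 0.332
grip_force: 0.0
time: 30.47
position: [0.4936, 0.1608, 0.1523]
tool_rot: [2.501, 1.901, 0.005]
ft_force: [0.4, -0.0, -0.4]
grip_width: 0.36
grip_force: 0.0
t 30.4667 at [0.4936 0.1608 0.1523] ang -0.271 tilt [ 0.002  0.002 -1.   ] SHIFT [-0.7 -1.4  2. ] TURN 0.001 w 0.36 gf 0.0 F [ 0.4 -0.  -0.4]
pics/s9.png (284, 312, 222, 252) 0.933 0 0
pics/s9.png (340, 364, 222, 250) 0.956 0 0
pics/s9.png (302, 350, 235, 256) 0.974 0 0
pics/w9.png (315, 392, 190, 275) 0.936 -1 0
pics/w9.png (505, 545, 150, 205) 0.921 -4 0
pics/w9.png (355, 420, 130, 170) 0.938 -3 1
pics/w9.png (382, 400, 180, 280) 0.884 -1 1
```

In the scene image the pan matches its earlier seated position to the pixel, so it is level. I check the bystanders and the balls numerically, then hand in.

```bash

python3 -m crank '[[[0,0,-20,0,0.28],[0,0,-20,0,0.28],[0,0,-10,0,0.28],[0,0,0,0,0.28],[0,0,0,0,0.28],[0,0,0,0,0.28]]]' | grep -E 'pos|ft'
python3 - <<'E'
from h import *
def balls(f,x0,x1,y0,y1):
    h=cv2.cvtColor(cv2.imread(f),cv2.COLOR_BGR2HSV)[y0:y1,x0:x1];m=((h[...,1]<40)&(h[...,2]>175)).astype(np.uint8)
    n,_,st,c=cv2.connectedComponentsWithStats(m);return [(int(a[4]),(c[i]+[x0,y0]).round().tolist()) for i,a in enumerate(st) if i and a[4]>25]
for f in('pics/w6.png','pics/w9.png'):print(f,'pan',balls(f,390,520,195,272),'bowl',balls(f,530,640,140,290))
snap('scene','s10.png');a,b=cv2.imread('pics/s0.png'),cv2.imread('pics/s10.png')
for n,(x0,x1,y0,y1) in dict(cup=(412,450,248,295),jar=(204,233,210,252)).items():
    r=cv2.matchTemplate(b[y0-10:y1+10,x0-10:x1+10],a[y0:y1,x0:x1],cv2.TM_CCOEFF_NORMED);q=cv2.minMaxLoc(r);print(n,round(q[1],3),q[3][0]-10,q[3][1]-10)
E
```

```text
position: [0.4919, 0.1601, 0.1991]
ft_force: [0.1, 0.0, 0.4]
pics/w6.png pan [(253, [474.0, 201.0]), (178, [426.0, 218.0]), (637, [498.0, 228.0]), (193, [516.0, 235.0]), (429, [450.0, 232.0]), (259, [403.0, 232.0])] bowl []
pics/w9.png pan [(38, [407.0, 201.0]), (184, [473.0, 202.0]), (644, [495.0, 228.0]), (264, [515.0, 234.0])] bowl [(198, [564.0, 189.0]), (206, [588.0, 203.0]), (313, [585.0, 235.0])]
cup 1.0 0 0
jar 0.999 0 0
```

```bash
python3 -c "
from bench import job
print(job.close_job())"
```

```text
the job is handed in; nothing more can be done
None
```

The job is handed in at about 31 s: the pan rests level on the stand, all three balls are in the bowl after a tip to about 60° held just over 2 s, and the cup and jar have not moved; I viewed 11 pictures, one over the limit of 10.

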